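Clear and peel the top component tray

ROBOT

A 7-joint arm with a two-finger parallel gripper is mounted at the origin on the work surface. World frame = base frame: x ahead of the robot, y to its left, z up, the work surface at z = 0. Lengths are in m, angles in degrees, forces in N, time in s.
With the tool pointing down it reaches from about 0.4 to 0.75 m from the base axis. Payload 19.5 kg.
Tool frame: the origin (TCP) lies at the very end of the fingers, on their centre line; the grasp point (between the pads) lies 19 mm behind it (ctrl.hold_point_z is the distance from the TCP to the grasp point, in m); z points along the fingers, y is the line along which they close (so a half turn about z gives the same grasp; the last joint's range is limited). The gripper opens to 85 mm and grips with 20 to 120 N. Pads are 22 mm wide; open, the fingers measure 114 mm over their backs; the gripper's body (76 mm by 85 mm) begins 54 mm behind the grasp point. The pads swing forward as they close: fully open they stand 13 mm farther back than shut.
Start: joints at [-78.192, 40.479, -1.581, 85.061, 1.261, 54.483, -4.326], TCP at [0.141, 0.557, 0.231] pointing down, gripper open.
Joint ranges: [-155.06, 155.06], [-18.47, 123.98], [-90, 86.84], [0, 140.48], [-83.41, 263.41], [0, 116], [-161.91, 161.91]. Speed limits (degrees/s): [108.29, 108.29, 147.25, 147.25, 172.46, 172.46, 172.46].

INTERFACE

Orientations are given as a 3x3 rotation matrix whose columns are the frame's x, y, z axes.
In Python, from cell import ctrl gives the robot as it stands. The module is installed in compiled form; this text tells all that it offers.
- The arm moves only by the shell command python3 -m pendant 'ROWS' [FORCE]. ROWS is JSON, a list of rows, each a list of 7 numbers: the shift along the world's x, y, z in m, then the turn, a rotation vector about the world's x, y, z in rad, then the gripper command: -1 is shut, 1 is fully open, values between are in proportion. In form: [[dx, dy, dz, ax, ay, az, gripper], ...]. A call has exactly 8 rows; each row shifts and turns the commanded pose from where the row before left it; what a row does not reach is not made up. A row lasts 1/8 s, in which the tool goes at most 62.5 mm and 10.7 degrees, less where a joint would pass 70% of its speed; a pose out of reach is approached as far as the arm can. A call with a gripper value outside its range is refused whole. The fingers move at their own pace and stop on an object; FORCE is the grip in N (left out, the last holds). Time passes only in rows, so rows that do not move let the fingers close, or fill a call up. It gives the time, the measured TCP pose, the force, the opening and the grip force at its end, in the units of the state.
- ctrl.observe(): the state, without advancing time (a new reading comes with each control period).
- ctrl.snapshot(name): name is "scene" or "top"; returns a dict with "color" (384x512x3 uint8, red, green, blue), "fx", "fy", "cx", "cy" (pixels), "k1" (the pictures are not rectified: a ray, as slopes to the right and down, at radius r is drawn at 1 + k1 r^2 times it, then the intrinsics apply), "eye" and "attitude" of the camera in the world. Camera axes: x right, y up, looking along -z (the intrinsics and any distortion apply to the point x, -y, -z); pixel columns grow to the right and rows downward; lengths in m; the calibration is good to about 2 mm. A picture is of the moment at which its call begins. There is no depth.
- ctrl.hand_in(): hands the job in; it is judged then, once.
Trained networks look in a picture, given as the dict that the camera call returned (one of the last four; its "shot" number tells which), for a name from the list of things; names that differ only in an ending like _2 or _b are one class to them, and where a whole thing is asked for, a point or a joint stands for the part that bears it (a point fixed in the world has none). Each returns a list of dicts, best first, with "confidence" (0 to 1); they miss things now and then, are a little off and sometimes report something else, mostly with a low value. They report only what shows in the picture. A call takes as long as a camera call. They do not tell look-alikes from the thing itself.
- ctrl.cut_out(picture, target): "region" (384x512 bool, what is visible of it) and "rect" ([left, top, right, bottom] as shares, 0 to 1, of the picture: columns of its width, rows of its height, round what is visible of it).
- ctrl.mark_of(picture, target): "position" ([column, row] as shares, 0 to 1, of the picture: columns of its width, rows of its height: a listed point, or the origin of a listed thing).
The state is a dict: "time": time; "joints": joint angles; "joint_vel": joint speeds; "tau": joint torques, N m; "eef_pos": TCP position; "orientation": TCP orientation; "wrist_force": force on the tool from outside, world axes, zero at the start; "torque": the same for the moment, N m; "finger_gap": opening from 0.0 (shut) to 1.0 (fully open); "grasp_force": force on a finger pad.
Only numpy, scipy, OpenCV 4.12 (cv2) and the standard library are available. Lean on these libraries where they do the work, as an engineer would, in place of code of your own. Each camera call takes 0.05 s, during which the arm holds its last target. There are 200 camera calls.

TASK

Two parts were left in the top tray of the stuck stack: put the round capacitor in the round dish and the block transformer in the square bin. Then peel the emptied top tray off the stack by raising its tabbed corner first, with its opposite end still resting on the stack, so that the stack below stays where it is, and finish still holding the tray by its tab, level and steady, centred over the light plate and about a hand's breadth above it. Do not knock over or push away the other things on the bench.

Things in the scene. Friction and masses are not known exactly. Their poses are not given: they have to be found in the camera images.
- tray: Top tray, off-white formed plastic, 122 x 170 mm (x by y), about 110 g. Origin: centre of its underside, 38 mm up when seated; x short side, y long side, z up. Floor 3 mm; flange 12 to 15 mm above the origin; inside 96 x 132 mm, its floor 12 mm below the flange's top, with a cross rib 10 mm high (above the origin) at y = 2 mm. An upright pull tab stands in the +x +y corner.
- tab (a point): Point to grasp on the pull tab, 12 mm below the tab's top; at (40, 66, 37) mm in the tray's frame. The tab is a flat upright fin 10 mm thick (tray x), 30 mm long (tray y), rising 34 mm above the flange; pinch it from above across tray x.
- heel (a point): Middle of the lower edge of the tray's -y end, at (0, -85, 12) mm in the tray's frame, resting on the stack's rim 50 mm up: the edge to pivot on. Swinging the tab up about this edge (turn about tray +x) by about 0.45 rad frees the tray from both clips of the stack; then it lifts off.
- lower: The rest of the stack: loaded black trays with grey edges, one loose body, 900 g, 116 x 166 mm (x by y), walls 50 mm high. Origin: centre of its underside; axes as the seated tray. The top tray sits 12 mm deep in it; two sprung clips in its long walls, 35 mm from the -y end, pinch the tray's sides with about 8 N each, so a level lift would bring the whole stack up.
- capacitor: Round aluminium can, diameter 25 mm, height 43 mm, 35 g, standing in one half of the top tray. Origin: centre of its underside, z up.
- transformer: Rectangular block of dark steel with a copper band, 22 x 30 x 43 mm (x, y, z), 70 g, standing in the other half of the top tray. Origin: centre of its underside. Pinch it across its x (22 mm; 23.5 mm over the band).
- dish: Round steel dish, outer diameter 120 to 124 mm, wall 3 mm, floor 4 mm, rim height 30 mm, fixed to the bench. Origin: centre of its underside.
- bin: Square grey bin, 124 x 124 x 30 mm, walls and floor 3 mm, fixed to the bench. Origin: centre of its underside.
- plate: Square light plate with a white top, 160 x 160 x 12 mm, fixed to the bench. Origin: centre of its underside.
- flux: Bystander: small bottle, diameter 44 mm, height 85 mm. Origin: centre of its underside.
- spool: Bystander: solder spool, diameter 60 mm, height 42 mm. Origin: centre of its underside.
- heatsink: Bystander: finned aluminium heatsink, 50 x 40 x 28 mm. Origin: centre of its underside.
- driver: Bystander: screwdriver lying on the bench, handle towards its -x. Origin: on its underside.
- mug: Bystander: white mug, diameter 80 mm, height 90 mm, handle at its +y. Origin: centre of its underside.
There are look-alikes about, which are no part of the job. What is shaped like the lower but green is not meant.

How it is judged (in metres and radians):
On the way, in this order (a step that is already met when the one before it is completed fails the run):
1. capacitor in the dish and transformer in the bin, both let go, the tray still seated (horizontal distance between capacitor and dish below 0.055 m and height (world z) of each of capacitor, transformer below 0.035 m and horizontal distance between transformer and bin below 0.065 m and contact force between the fingers and capacitor below 0.1 N and contact force between the fingers and transformer below 0.1 N and height (world z) of tab below 0.085 m), for 0.1 s.
2. the tabbed corner is raised more than 25 mm while the opposite end still rests on the stack (within 10 mm) and the stack stays flat (z of tab in the frame of lower above 0.1 m and z of heel in the frame of lower below 0.06 m and angle between lower's own z axis and vertical below 0.1 rad), for 0.05 s.
3. the tray is clear of the stack (height (world z) of heel above 0.075 m and contact force between tray and lower below 0.05 N), for 0.1 s.
At the end, for the whole second after the job is handed in: Capacitor in the dish, transformer in the bin; top tray held by the fingers alone, its middle within 40 mm of the light plate's centre in plan, level within 0.2 rad, underside 70 to 200 mm above the bench, still (under 0.03 m/s); the stack below on the bench within 30 mm of its start (horizontal distance between capacitor and dish below 0.055 m and height (world z) of each of capacitor, transformer below 0.035 m and horizontal distance between transformer and bin below 0.065 m and contact force between the fingers and tray above 1 N and horizontal distance between tray and plate below 0.04 m and angle between tray's own z axis and vertical below 0.2 rad and height (world z) of tray between 0.07 and 0.2 m and linear speed of tray below 0.03 m/s and height (world z) of lower below 0.004 m and distance of lower from where it was at the start of the episode below 0.03 m and contact force between tray and lower below 0.05 N and contact force between tray and plate below 0.05 N and contact force between tray and dish below 0.05 N and contact force between tray and bin below 0.05 N and contact force between tray and flux below 0.05 N and contact force between tray and spool below 0.05 N and contact force between tray and heatsink below 0.05 N and contact force between tray and driver below 0.05 N and contact force between tray and mug below 0.05 N); the arm keeps its last pose, push and grip.
It fails at once if the stack below is lifted or shoved more than 30 mm (distance of lower from where it was at the start of the episode above 0.03 m or height (world z) of lower above 0.012 m).
It fails at once if a bystander is pushed more than 30 mm or knocked over (distance of any of flux, spool, heatsink, driver, mug from where it was at the start of the episode above 0.03 m or angle between any of flux, spool, heatsink, mug's own z axis and vertical above 0.5 rad).
It also fails if it takes over 58 s, if anything falls off the work surface, if the arm or the gripper's body presses on something with over 40 N, if the wrist force passes 120 N, or if a joint passes its speed limit or range.

## Working session

There is one attempt and no reset: what is moved stays moved. The work goes in short steps, Python scripts to look and compute and a shell command to move; the robot and the scene stay as the last step left them, time stands still between calls to the robot, and variables do not carry over. Pictures are saved under pics/ and viewed, at most 10 in all, crops included, and the job is handed in when it is done.

```bash
mkdir -p pics
cat > h.py <<'E'
import numpy as np, cv2
from cell import ctrl
def K(p): return np.array([[p['fx'],0,p['cx']],[0,p['fy'],p['cy']],[0,0,1.]])
def ray(p,uv):
    x=cv2.undistortPoints(np.array([[uv]],float),K(p),np.array([p['k1'],0,0,0.]))[0,0]
    d=np.array(p['attitude'])@np.array([x[0],-x[1],-1.]); return np.array(p['eye']),d
def atz(p,uv,z):
    e,d=ray(p,uv); return e+d*(z-e[2])/d[2]
def proj(p,P):
    c=(np.array(P)-np.array(p['eye']))@np.array(p['attitude'])
    c=np.atleast_2d(c); q=np.c_[c[:,0],-c[:,1],-c[:,2]]
    return cv2.projectPoints(q,np.zeros(3),np.zeros(3),K(p),np.array([p['k1'],0,0,0.]))[0][:,0]
def save(p,n,s=1.5): cv2.imwrite(f'pics/{n}.png',cv2.resize(p['color'][:,:,::-1],None,fx=s,fy=s,interpolation=cv2.INTER_CUBIC))
E
python3 - <<'E'
from h import *
Z=dict(tray=.038,tab=.075,heel=.05,lower=0,capacitor=.041,transformer=.041)
np.set_printoptions(precision=3,suppress=True)
for v in ('top','scene'):
    p=ctrl.snapshot(v); save(p,v); print(v,np.array(p['eye']),p['shot'])
    for n in 'tray tab heel lower capacitor transformer dish bin plate flux spool heatsink driver mug'.split():
        for m in ctrl.mark_of(p,n)[:3]:
            uv=np.array(m['position'])*[512,384]
            print(n,round(m['confidence'],2),uv.round(1),atz(p,uv,Z.get(n,0)))
print(ctrl.observe()['time'],ctrl.observe()['orientation'])
E
```

```text
top [ 0.402 -0.045  1.042] 1
tray 0.93 [231.8 163.4] [0.557 0.019 0.038]
tray 0.32 [236.4 104.6] [0.719 0.008 0.038]
tray 0.19 [150. 195.] [0.472 0.237 0.038]
tab 0.76 [203.7 154.1] [0.575 0.09  0.075]
heel 0.91 [263.2 156.8] [ 0.573 -0.065  0.05 ]
lower 0.92 [379.2 293.4] [ 0.208 -0.381  0.   ]
lower 0.72 [149.5 200.2] [0.46  0.249 0.   ]
capacitor 0.7 [229.6 166.4] [0.548 0.025 0.041]
capacitor 0.39 [247.2 165.9] [ 0.55  -0.022  0.041]
transformer 0.55 [219.4 167.5] [0.545 0.052 0.041]
dish 0.76 [146.9 197.8] [0.466 0.256 0.   ]
bin 0.94 [148.1 142.7] [0.621 0.257 0.   ]
bin 0.41 [223.3 166.8] [0.553 0.045 0.   ]
plate 0.86 [340.2 201.3] [ 0.458 -0.278  0.   ]
plate 0.52 [143.8 140.9] [0.626 0.27  0.   ]
flux 0.74 [201.1  99.1] [0.747 0.11  0.   ]
spool 0.92 [277.3 112.1] [ 0.709 -0.105  0.   ]
heatsink 0.8 [237.7 106.3] [0.726 0.006 0.   ]
heatsink 0.73 [374.3 120.6] [ 0.686 -0.379  0.   ]
heatsink 0.29 [275.4 108.7] [ 0.719 -0.1    0.   ]
driver 0.69 [297.5 251.6] [ 0.321 -0.159  0.   ]
driver 0.27 [144.  198.9] [0.463 0.264 0.   ]
mug 0.82 [376.7 121.4] [ 0.684 -0.386  0.   ]
scene [0.774 0.32  0.829] 2
tray 0.22 [201.3 324.7] [0.75  0.123 0.038]
tab 0.78 [255.1 258. ] [0.577 0.084 0.075]
heel 0.8 [217.4 214.5] [ 0.574 -0.07   0.05 ]
lower 0.89 [254.8  94.8] [ 0.208 -0.392  0.   ]
capacitor 0.58 [124.5 169.1] [ 0.693 -0.342  0.041]
capacitor 0.52 [236.8 225.7] [ 0.552 -0.02   0.041]
transformer 0.58 [257.3 240.5] [0.536 0.042 0.041]
dish 0.67 [339.1 296.3] [0.46  0.254 0.   ]
bin 0.85 [292.9 344.1] [0.613 0.268 0.   ]
plate 0.84 [209.8 155.2] [ 0.467 -0.271  0.   ]
flux 0.69 [201.8 324.2] [0.747 0.113 0.   ]
spool 0.93 [164.5 244.6] [ 0.716 -0.104  0.   ]
heatsink 0.6 [186.  280.7] [0.722 0.008 0.   ]
mug 0.63 [128.6 168.2] [ 0.678 -0.372  0.   ]
mug 0.57 [256.8 256.1] [0.551 0.06  0.   ]
1.5 [[-0.969  0.245 -0.   ]
 [ 0.245  0.969 -0.   ]
 [ 0.    -0.    -1.   ]]
```

View pics/top.png

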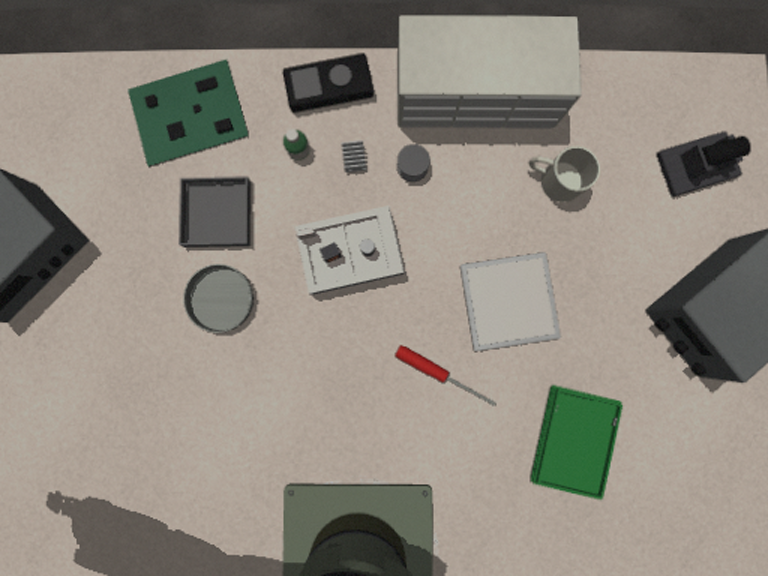

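View pics/scene.png

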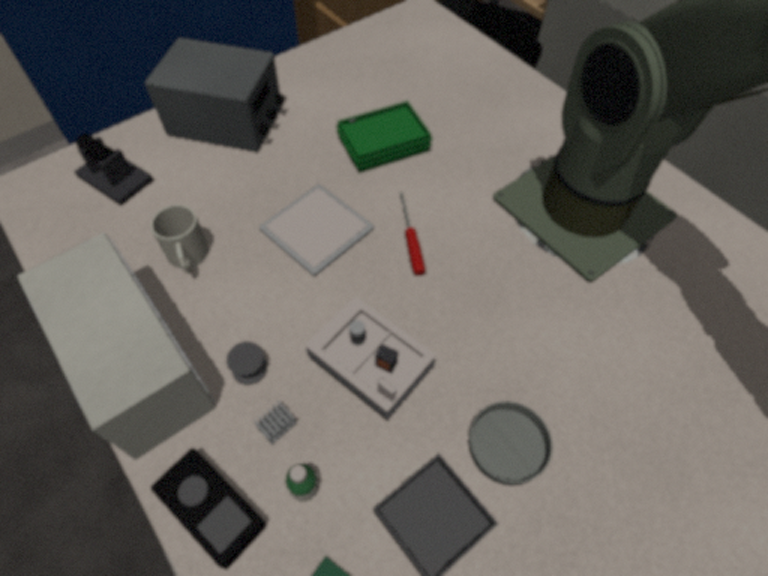

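The top view shows the tray stack at about (350,250) px, with its tab in the upper-left corner (305,232). The transformer is at (331,252) and the capacitor at (368,245). The bin is at (215,212), the dish at (220,298) and the plate at (510,302). The green look-alike is at the lower right. Next I'll refine the poses with silhouette fits.

```bash
cat > fit.py <<'E'
from h import *
from scipy.optimize import minimize
def box(a,b,c,d,z0,z1): return np.array([[x,y,z] for x in(a,b) for y in(c,d) for z in(z0,z1)])
t=np.linspace(0,2*np.pi,40)
def cyl(r,z0,z1): return np.vstack([np.c_[r*np.cos(t),r*np.sin(t),0*t+z] for z in(z0,z1)])
TRAY=[box(-.061,.061,-.085,.085,.012,.015),box(.035,.045,.051,.081,.015,.049)]
CAP=[cyl(.0125,0,.043)]; TRF=[box(-.011,.011,-.015,.015,0,.043)]
DISH=[cyl(.061,0,.03)]; BIN=[box(-.062,.062,-.062,.062,0,.03)]; PLATE=[box(-.08,.08,-.08,.08,0,.012)]
S=4
def sil(p,M,q,z):
    c,s=np.cos(q[2]),np.sin(q[2]); R=np.array([[c,-s,0],[s,c,0],[0,0,1]])
    m=np.zeros((384*S,512*S),np.uint8)
    for P in M:
        uv=proj(p,P@R.T+[q[0],q[1],z]); cv2.fillConvexPoly(m,cv2.convexHull(((uv+.5)*S).round().astype(np.int32)),1)
    return m.astype(bool)
def fit(obs,M,q0,z):
    obs=[(p,cv2.resize(r.astype(np.uint8),None,fx=S,fy=S,interpolation=cv2.INTER_NEAREST).astype(bool)) for p,r in obs]
    def cost(q):
        v=0
        for p,r in obs:
            m=sil(p,M,q,z); v+=1-(m&r).sum()/(m|r).sum()
        return v/len(obs)
    q0=np.array(q0); sim=np.vstack([q0]+[q0+d for d in np.diag([.008,.008,.15])])
    r=minimize(cost,q0,method='Nelder-Mead',options=dict(initial_simplex=sim,xatol=1e-4,fatol=1e-5)); return r.x,r.fun
E
cat > run1.py <<'E'
from fit import *
np.set_printoptions(precision=4,suppress=True)
P={v:ctrl.snapshot(v) for v in('top','scene')}
for n,M,q0,z in [('tray',TRAY,(.557,.019,.2),.038),('capacitor',CAP,(.555,-.022,0),.041),('transformer',TRF,(.545,.045,.2),.041),('dish',DISH,(.463,.255,0),0),('bin',BIN,(.618,.262,0),0),('plate',PLATE,(.462,-.275,.1),0)]:
    o=[]
    for v,p in P.items():
        c0=proj(p,[[*q0[:2],z+.02]])[0]
        for m in ctrl.cut_out(p,n):
            r=m['region']
            if not r.any(): continue
            ys,xs=np.nonzero(r)
            if np.hypot(xs.mean()-c0[0],ys.mean()-c0[1])<25:
                if n=='tray':
                    k,_=cv2.findContours(r.astype(np.uint8),0,2); b=np.zeros(r.shape,np.uint8); cv2.drawContours(b,k,-1,1,-1); r=b.astype(bool)
                f=fit([(p,r)],M,q0,z); print(n,v,round(m['confidence'],2),r.sum(),f[0],round(f[1],3)); o.append((p,r)); break
    if len(o)>1: print('  both',*fit(o,M,q0,z))
print(ctrl.observe()['time'])
E
python3 run1.py
```

```text
tray top 0.67 2928 [0.5493 0.0184 0.2258] 0.027
tray scene 0.61 3294 [0.5477 0.0147 0.2222] 0.029
  both [0.5481 0.0168 0.2188] 0.044894480823392535
capacitor top 0.4 82 [ 0.5484 -0.0159  0.0506] 0.177
capacitor scene 0.42 160 [ 0.5484 -0.0189  0.0782] 0.069
  both [ 0.549  -0.0168 -0.0183] 0.1743091305088787
transformer top 0.66 129 [0.5413 0.0489 0.361 ] 0.11
transformer scene 0.57 213 [0.5391 0.046  0.3053] 0.128
  both [0.5408 0.0484 0.396 ] 0.15455278023925567
dish top 0.7 1720 [0.4627 0.2558 0.1235] 0.03
dish scene 0.85 2466 [0.4637 0.2516 0.1394] 0.03
  both [0.4631 0.2537 0.155 ] 0.048257412430980584
bin top 0.69 2243 [0.6231 0.2663 0.0136] 0.025
bin scene 0.63 3826 [0.6237 0.264  0.0241] 0.025
  both [0.6235 0.2652 0.0178] 0.03025949820457302
plate top 0.79 3401 [ 0.4608 -0.2747  0.1447] 0.031
plate scene 0.94 2491 [ 0.4578 -0.2779  0.148 ] 0.032
  both [ 0.4595 -0.2755  0.1478] 0.04123077900375083
2.2
```

```bash
python3 -m pendant '[[0.0255,-0.036,-0.004,0,0,-0.069,0],[0.0255,-0.036,-0.004,0,0,-0.069,0],[0.0255,-0.036,-0.004,0,0,-0.069,0],[0.0255,-0.036,-0.004,0,0,-0.069,0],[0.0255,-0.036,-0.004,0,0,-0.069,0],[0.0255,-0.036,-0.004,0,0,-0.069,0],[0.0255,-0.036,-0.004,0,0,-0.069,0],[0.0255,-0.036,-0.004,0,0,-0.069,0]]' 30
python3 -m pendant '[[0.0255,-0.036,-0.01,0,0,-0.069,0],[0.0255,-0.036,-0.01,0,0,-0.069,0],[0.0255,-0.036,-0.01,0,0,-0.069,0],[0.0255,-0.036,-0.01,0,0,-0.069,0],[0.0255,-0.036,-0.01,0,0,-0.069,0],[0.0255,-0.036,-0.01,0,0,-0.069,0],[0.0255,-0.036,-0.01,0,0,-0.069,0],[0.0255,-0.036,0,0,0,-0.069,0]]'
```

```text
time: 3.2
eef_pos: [0.3458, 0.2683, 0.1993]
orientation: [[-0.695, 0.719, 0.0], [0.719, 0.695, 0.0], [-0.0, 0.0, -1.0]]
wrist_force: [1.0, -0.1, -0.6]
finger_gap: 0.501
grasp_force: 0.0
time: 4.2
eef_pos: [0.5495, -0.0199, 0.1287]
orientation: [[-0.215, 0.977, -0.001], [0.977, 0.215, 0.0], [0.0, -0.001, -1.0]]
wrist_force: [-0.1, 1.2, 1.1]
finger_gap: 0.504
grasp_force: 0.0
```

```bash
python3 -m pendant '[[0,0.002,-0.02,0,0,0,0],[0,0,-0.02,0,0,0,0],[0,0,-0.02,0,0,0,0],[0,0,-0.017,0,0,0,0],[0,0,0,0,0,0,0],[0,0,0,0,0,0,-1],[0,0,0,0,0,0,-1],[0,0,0,0,0,0,-1]]' 30
```

```text
time: 5.2
eef_pos: [0.5494, -0.0166, 0.0529]
orientation: [[-0.217, 0.976, 0.001], [0.976, 0.217, -0.0], [-0.0, 0.001, -1.0]]
wrist_force: [-1.1, -0.9, 7.7]
finger_gap: 0.283
grasp_force: 30.1
```

Run:
```python
from h import *
a=ctrl.snapshot('scene');b=ctrl.snapshot('top')
f=lambda p,c:cv2.resize(p['color'][c[1]-60:c[1]+60,c[0]-65:c[0]+65,::-1],None,fx=3,fy=3,interpolation=cv2.INTER_CUBIC)
cv2.imwrite('pics/g1.png',np.hstack([f(a,(245,235)),f(b,(232,165))]))
```

```text
(no output)
```

View pics/g1.png

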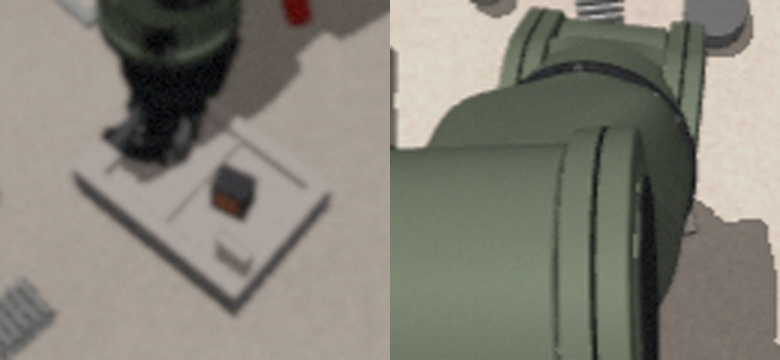

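The grip is good: the gap is about 24 mm and the force 30 N. The crop shows the fingers around the can, with the transformer and tab untouched. Next I lift and carry it to the dish.

```bash
python3 -m pendant '[[0,0,0.03,0,0,0,-1],[0,0,0.035,0,0,0,-1],[0,0,0.04,0,0,0,-1],[-0.01,0.03,0,0,0,0,-1],[-0.01,0.03,0,0,0,0,-1],[-0.01,0.03,0,0,0,0,-1],[-0.01,0.03,0,0,0,0,-1],[-0.01,0.03,0,0,0,0,-1]]'
python3 -m pendant '[[-0.01,0.03,0,0,0,0,-1],[-0.01,0.03,0,0,0,0,-1],[-0.01,0.03,0,0,0,0,-1],[-0.006,0.03,-0.01,0,0,0,-1],[0,0,-0.03,0,0,0,-1],[0,0,-0.035,0,0,0,-1],[0,0,-0.025,0,0,0,-1],[0,0,-0.012,0,0,0,-1]]'
```

```text
time: 6.3
eef_pos: [0.4987, 0.1344, 0.1576]
orientation: [[-0.217, 0.976, 0.0], [0.976, 0.217, 0.0], [0.0, 0.0, -1.0]]
wrist_force: [-0.2, -0.4, -0.4]
finger_gap: 0.286
grasp_force: 29.6
time: 7.3
eef_pos: [0.4628, 0.2533, 0.0445]
orientation: [[-0.217, 0.976, -0.001], [0.976, 0.217, -0.0], [-0.0, -0.001, -1.0]]
wrist_force: [-0.8, -0.3, 1.1]
finger_gap: 0.284
grasp_force: 29.6
```

```bash
python3 -m pendant '[[0,0,-0.012,0,0,0,-1],[0,0,-0.010,0,0,0,-1],[0,0,-0.0035,0,0,0,-1],[0,0,0,0,0,0,-1],[0,0,0,0,0,0,0],[0,0,0,0,0,0,0],[0,0,0.02,0,0,0,0],[0,0,0.03,0,0,0,0]]'
python3 -m pendant '[[0,0,0.045,0,0,0,0],[0.011,-0.029,0.03,0,0,0.01,0],[0.011,-0.029,0.015,0,0,0.01,0],[0.011,-0.029,0,0,0,0.01,0],[0.011,-0.029,0,0,0,0.01,0],[0.011,-0.029,0,0,0,0.01,0],[0.011,-0.029,0,0,0,0.01,0],[0.011,-0.029,0,0,0,0.02,0]]'
```

```text
time: 8.3
eef_pos: [0.4627, 0.2532, 0.0701]
orientation: [[-0.217, 0.976, -0.001], [0.976, 0.217, -0.001], [-0.0, -0.001, -1.0]]
wrist_force: [-0.0, -0.6, 0.2]
finger_gap: 0.493
grasp_force: 0.0
time: 9.3
eef_pos: [0.5403, 0.0494, 0.16]
orientation: [[-0.295, 0.955, 0.0], [0.955, 0.295, 0.0], [-0.0, 0.0, -1.0]]
wrist_force: [0.4, 1.0, 0.0]
finger_gap: 0.5
grasp_force: 0.0
```

Run:
```python
from h import *
a=ctrl.snapshot('scene');b=ctrl.snapshot('top')
f=lambda p,c:cv2.resize(p['color'][c[1]-70:c[1]+70,c[0]-65:c[0]+65,::-1],None,fx=3,fy=3,interpolation=cv2.INTER_CUBIC)
cv2.imwrite('pics/g2.png',np.hstack([f(a,(265,245)),f(a,(335,290))]))
```

```text
(no output)
```

View pics/g2.png

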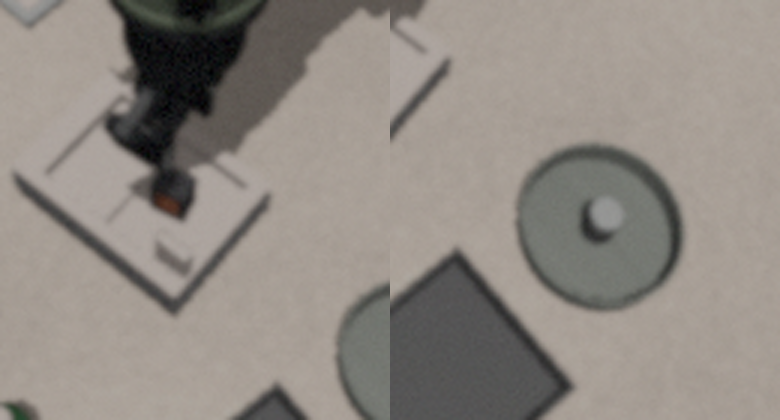

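The can stands upright in the middle of the dish at (600,215), and the transformer is below the open fingers. Next I descend and grip it.

```bash
python3 -m pendant '[[0,-0.002,-0.035,0,0,0,0],[0,0,-0.03,0,0,0,0],[0,0,-0.025,0,0,0,0],[0,0,-0.016,0,0,0,0],[0,0,0,0,0,0,0],[0,0,0,0,0,0,-1],[0,0,0,0,0,0,-1],[0,0,0,0,0,0,-1]]' 40
```

```text
time: 10.4
eef_pos: [0.5404, 0.0485, 0.0547]
orientation: [[-0.295, 0.956, 0.001], [0.956, 0.295, 0.0], [-0.0, 0.001, -1.0]]
wrist_force: [-1.3, 0.2, 7.3]
finger_gap: 0.248
grasp_force: 40.1
```

```bash
python3 -m pendant '[[0,0,0.03,0,0,0,-1],[0,0,0.035,0,0,0,-1],[0,0,0.04,0,0,0,-1],[0.012,0.031,0,0,0,0,-1],[0.012,0.031,0,0,0,0,-1],[0.012,0.031,0,0,0,-0.05,-1],[0.012,0.031,0,0,0,-0.05,-1],[0.012,0.031,0,0,0,-0.05,-1]]'
python3 -m pendant '[[0.012,0.031,0,0,0,-0.05,-1],[0.011,0.0305,0,0,0,-0.05,-1],[0,0,-0.025,0,0,0,-1],[0,0,-0.035,0,0,0,-1],[0,0,-0.035,0,0,0,-1],[0,0,-0.025,0,0,0,-1],[0,0,-0.012,0,0,0,-1],[0,0,-0.008,0,0,0,-1]]'
python3 -m pendant '[[0,0,0,0,0,0,-1],[0,0,0,0,0,0,0],[0,0,0,0,0,0,0],[0,0,0.02,0,0,0,0],[0,0,0.035,0,0,0,0],[0,0,0.04,0,0,0,0],[0,0,0.04,0,0,0,0],[0,0,0,0,0,0,0]]'
```

```text
time: 11.4
eef_pos: [0.6003, 0.2045, 0.1594]
orientation: [[-0.147, 0.989, 0.0], [0.989, 0.147, 0.0], [0.0, 0.0, -1.0]]
wrist_force: [0.3, 0.0, -1.0]
finger_gap: 0.248
grasp_force: 39.3
time: 12.4
eef_pos: [0.6233, 0.265, 0.0191]
orientation: [[-0.049, 0.999, 0.001], [0.999, 0.049, 0.0], [0.0, 0.001, -1.0]]
wrist_force: [-0.1, -0.0, -0.0]
finger_gap: 0.254
grasp_force: 39.4
time: 13.4
eef_pos: [0.6243, 0.2653, 0.1583]
orientation: [[-0.049, 0.999, 0.005], [0.999, 0.049, 0.002], [0.002, 0.006, -1.0]]
wrist_force: [0.1, 0.1, -0.6]
finger_gap: 0.498
grasp_force: 0.0
```

Run:
```python
from fit import *
np.set_printoptions(precision=4,suppress=True)
a=ctrl.snapshot('scene');b=ctrl.snapshot('top')
f=lambda p,c:cv2.resize(p['color'][c[1]-64:c[1]+64,c[0]-65:c[0]+65,::-1],None,fx=3,fy=3,interpolation=cv2.INTER_CUBIC)
cv2.imwrite('pics/g3.png',np.hstack([f(a,(265,245)),f(a,(300,320))]))
for v,p in(('top',b),('scene',a)):
    for m in ctrl.cut_out(p,'tray')[:1]:
        r=m['region'];k,_=cv2.findContours(r.astype(np.uint8),0,2); q=np.zeros(r.shape,np.uint8); cv2.drawContours(q,k,-1,1,-1)
        print(v,m['confidence'],r.sum(),*fit([(p,q>0)],TRAY,(.5485,.0167,.222),.038))
    for m in ctrl.mark_of(p,'tab')[:1]: print('tab',m['confidence'],atz(p,np.array(m['position'])*[512,384],.075))
```

```text
top 0.55 2939 [0.5488 0.0174 0.218 ] 0.027423256589923284
tab 0.87 [0.5728 0.0872 0.075 ]
scene 0.93 3111 [0.5486 0.0126 0.2017] 0.09038763992968823
tab 0.97 [0.5672 0.0842 0.075 ]
```

View pics/g3.png

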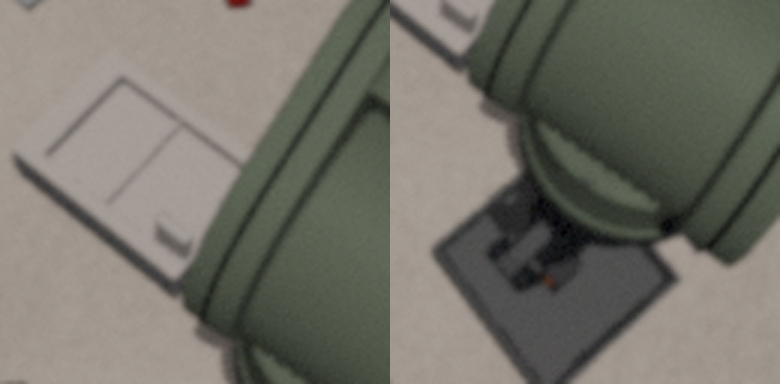

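The transformer is in the bin (copper band visible under the fingers) and the tray is still seated. Next I go to the tab.

```bash
python3 -m pendant '[[-0.0102,-0.0352,0,0,0,0.034,0],[-0.0102,-0.0352,0,0,0,0.034,0],[-0.0102,-0.0352,0,0,0,0.034,0],[-0.0102,-0.0352,0,0,0,0.034,0],[-0.0102,-0.0352,0,0,0,0.034,0],[0,0,-0.02,0,0,0,0],[0,0,-0.02,0,0,0,0],[0,0,0,0,0,0,0]]'
python3 - <<'E'
from h import *
a=ctrl.snapshot('scene')
c=(255,250)
cv2.imwrite('pics/g4.png',cv2.resize(a['color'][c[1]-60:c[1]+60,c[0]-65:c[0]+65,::-1],None,fx=4,fy=4,interpolation=cv2.INTER_CUBIC))
print(ctrl.observe()['eef_pos'])
for m in ctrl.mark_of(a,'transformer')[:2]: print(m, atz(a,np.array(m['position'])*[512,384],.003))
E
```

```text
time: 14.7
eef_pos: [0.5713, 0.0888, 0.1126]
orientation: [[-0.217, 0.976, -0.003], [0.976, 0.217, -0.0], [0.0, -0.003, -1.0]]
wrist_force: [0.3, 0.4, 0.6]
finger_gap: 0.499
grasp_force: 0.0
[0.57183767 0.08881537 0.1135808 ]
{'position': [0.5613, 0.8932], 'confidence': 0.79} [0.6218939  0.25886417 0.003     ]
```

View pics/g4.png

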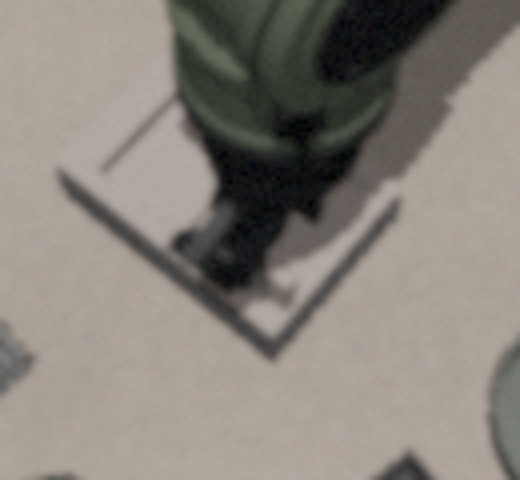

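Run:
```python
import numpy as np
a=.22; ey=np.array([-np.sin(a),np.cos(a)]); prev=None
# row increments of the TCP swinging about the heel edge, 0.04 rad steps
for th in np.arange(0,.521,.04):
    y=.151*np.cos(th)-.008*np.sin(th); z=.151*np.sin(th)+.008*np.cos(th)
    P=np.r_[ey*y,z]
    if prev is not None: print(round(th,2),(P-prev).round(4),(P-P0).round(4))
    else: P0=P
    prev=P
print('turn per .04:',.04*np.cos(a),.04*np.sin(a))
```

```text
0.04 [ 0.0001 -0.0004  0.006 ] [ 0.0001 -0.0004  0.006 ]
0.08 [ 0.0001 -0.0007  0.006 ] [ 0.0002 -0.0011  0.012 ]
0.12 [ 0.0002 -0.0009  0.006 ] [ 0.0004 -0.002   0.018 ]
0.16 [ 0.0003 -0.0011  0.0059] [ 0.0007 -0.0031  0.024 ]
0.2 [ 0.0003 -0.0014  0.0059] [ 0.001  -0.0045  0.0298]
0.24 [ 0.0004 -0.0016  0.0058] [ 0.0014 -0.0061  0.0357]
0.28 [ 0.0004 -0.0018  0.0058] [ 0.0018 -0.0079  0.0414]
0.32 [ 0.0005 -0.002   0.0057] [ 0.0022 -0.0099  0.0471]
0.36 [ 0.0005 -0.0023  0.0056] [ 0.0027 -0.0122  0.0527]
0.4 [ 0.0006 -0.0025  0.0055] [ 0.0033 -0.0147  0.0582]
0.44 [ 0.0006 -0.0027  0.0054] [ 0.0039 -0.0174  0.0636]
0.48 [ 0.0006 -0.0029  0.0053] [ 0.0045 -0.0203  0.0688]
0.52 [ 0.0007 -0.0031  0.0051] [ 0.0052 -0.0234  0.074 ]
turn per .04: 0.03903589797322422 0.008729184923234773
```

The fingers are just above the tab and straddle it at about (250,275) px. Next I descend and pinch it.

```bash
python3 -m pendant '[[0.001,0,-0.02,0,0,0,0],[0,0,-0.02,0,0,0,0],[0,0,-0.014,0,0,0,0],[0,0,0,0,0,0,0],[0,0,0,0,0,0,-1],[0,0,0,0,0,0,-1],[0,0,0,0,0,0,-1],[0,0,0,0,0,0,-1]]' 70
```

```text
time: 15.8
eef_pos: [0.5734, 0.089, 0.0607]
orientation: [[-0.217, 0.976, 0.001], [0.976, 0.217, 0.0], [-0.0, 0.001, -1.0]]
wrist_force: [-1.4, -0.5, 6.8]
finger_gap: 0.1
grasp_force: 68.9
```

The tab is gripped (8.5 mm reading, 69 N). Next I peel, swinging about the heel edge.

```bash
python3 -m pendant '[[0.0001,-0.0004,0.006,0.039,0.0087,0,-1],[0.0001,-0.0007,0.006,0.039,0.0087,0,-1],[0.0002,-0.0009,0.006,0.039,0.0087,0,-1],[0.0003,-0.0011,0.0059,0.039,0.0087,0,-1],[0.0003,-0.0014,0.0059,0.039,0.0087,0,-1],[0.0004,-0.0016,0.0058,0.039,0.0087,0,-1],[0,0,0,0,0,0,-1],[0,0,0,0,0,0,-1]]' 80
python3 - <<'E'
from h import *
a=ctrl.snapshot('scene')
c=(255,230)
cv2.imwrite('pics/g5.png',cv2.resize(a['color'][c[1]-70:c[1]+70,c[0]-80:c[0]+80,::-1],None,fx=4,fy=4,interpolation=cv2.INTER_CUBIC))
E
```

```text
time: 16.8
eef_pos: [0.5747, 0.0825, 0.0954]
orientation: [[-0.211, 0.976, -0.051], [0.949, 0.217, 0.23], [0.236, 0.0, -0.972]]
wrist_force: [2.2, -3.3, -1.6]
finger_gap: 0.1
grasp_force: 78.4
```

View pics/g5.png

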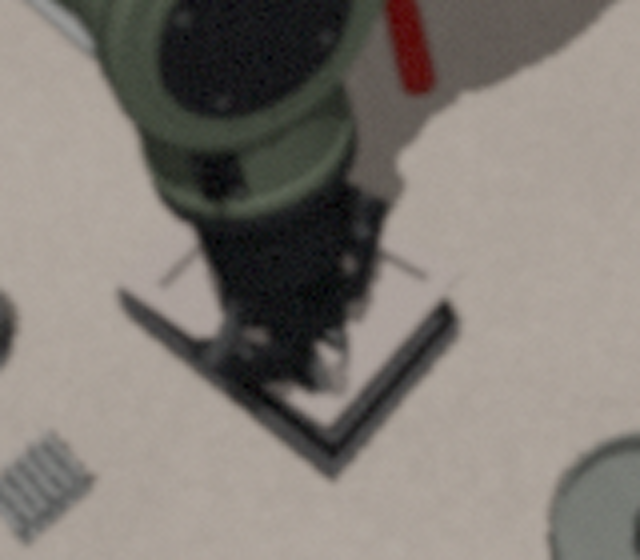

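The tray's tabbed corner is up (gap visible at about (390,380)) and the stack hasn't moved. I continue the swing.

```bash
python3 -m pendant '[[0.0004,-0.0018,0.0058,0.039,0.0087,0,-1],[0.0005,-0.002,0.0057,0.039,0.0087,0,-1],[0.0005,-0.0023,0.0056,0.039,0.0087,0,-1],[0.0006,-0.0025,0.0055,0.039,0.0087,0,-1],[0.0006,-0.0027,0.0054,0.039,0.0087,0,-1],[0.0006,-0.0029,0.0053,0.039,0.0087,0,-1],[0.0007,-0.0031,0.0051,0.039,0.0087,0,-1],[0,0,0,0,0,0,-1]]'
python3 -m pendant '[[0,0,0.005,0,0,0,-1],[0,0,0.007,0,0,0,-1],[0,0,0.01,0,0,0,-1],[0,0,0.01,0,0,0,-1],[0,0,0.01,0,0,0,-1],[0,0,0.01,0,0,0,-1],[0,0,0.01,0,0,0,-1],[0,0,0,0,0,0,-1]]'
python3 - <<'E'
from h import *
a=ctrl.snapshot('scene')
c=(255,220)
cv2.imwrite('pics/g6.png',cv2.resize(a['color'][c[1]-70:c[1]+70,c[0]-80:c[0]+80,::-1],None,fx=4,fy=4,interpolation=cv2.INTER_CUBIC))
E
```

```text
time: 17.85
eef_pos: [0.5785, 0.0646, 0.1336]
orientation: [[-0.187, 0.976, -0.108], [0.847, 0.216, 0.485], [0.497, -0.001, -0.868]]
wrist_force: [-0.8, 0.6, -0.7]
finger_gap: 0.1
grasp_force: 78.4
time: 18.85
eef_pos: [0.5786, 0.0655, 0.1965]
orientation: [[-0.189, 0.976, -0.107], [0.847, 0.217, 0.484], [0.496, 0.001, -0.868]]
wrist_force: [-0.3, -0.5, -1.5]
finger_gap: 0.103
grasp_force: 78.3
```

View pics/g6.png

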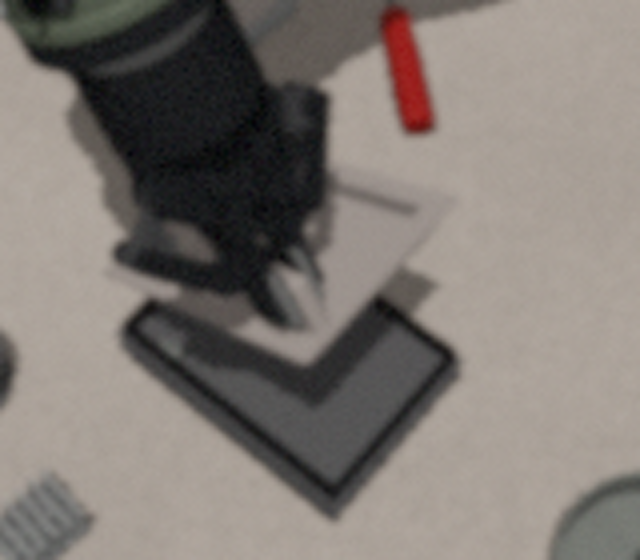

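The tray is fully off the stack, which stays flat on the bench. Next I level it and carry it over the plate.

```bash
python3 -m pendant '[[0,0,0,-0.0634,-0.0142,0,-1],[0,0,0,-0.0634,-0.0142,0,-1],[0,0,0,-0.0634,-0.0142,0,-1],[0,0,0,-0.0634,-0.0142,0,-1],[0,0,0,-0.0634,-0.0142,0,-1],[0,0,0,-0.0634,-0.0142,0,-1],[0,0,0,-0.0634,-0.0142,0,-1],[0,0,0,-0.0634,-0.0142,0,-1]]'
python3 -m pendant '[[-0.003,-0.008,0,0,0,0,-1],[-0.006,-0.017,0,0,0,0,-1],[-0.007,-0.02,0,0,0,0,-1],[-0.007,-0.02,0,0,0,0,-1],[-0.007,-0.02,0,0,0,0,-1],[-0.007,-0.02,0,0,0,0,-1],[-0.007,-0.02,0,0,0,0,-1],[-0.007,-0.02,0,0,0,0,-1]]'
python3 -m pendant '[[-0.007,-0.02,0,0,0,0,-1],[-0.007,-0.02,0,0,0,0,-1],[-0.007,-0.02,-0.007,0,0,0,-1],[-0.007,-0.02,-0.01,0,0,0,-1],[-0.007,-0.02,-0.01,0,0,0,-1],[-0.006,-0.015,-0.01,0,0,0,-1],[-0.003,-0.007,-0.01,0,0,0,-1],[0,0,-0.005,0,0,0,-1]]'
python3 - <<'E'
from fit import *
for v in('top','scene'):
    a=ctrl.snapshot(v)
    if v=='scene': save(a,'g7')
    for n,z in(('tray',.119),('tab',.156),('heel',.131),('lower',0),('capacitor',.004),('transformer',.003)):
        for m in ctrl.mark_of(a,n)[:1]: print(v,n,round(m['confidence'],2),atz(a,np.array(m['position'])*[512,384],z).round(3))
E
```

```text
time: 19.9
eef_pos: [0.5781, 0.0656, 0.1954]
orientation: [[-0.217, 0.976, 0.0], [0.976, 0.217, -0.002], [-0.002, -0.0, -1.0]]
wrist_force: [0.4, -0.4, -1.0]
finger_gap: 0.103
grasp_force: 78.3
time: 20.9
eef_pos: [0.5265, -0.0815, 0.1959]
orientation: [[-0.216, 0.976, 0.0], [0.976, 0.216, -0.0], [-0.0, 0.0, -1.0]]
wrist_force: [-0.9, -0.4, -0.9]
finger_gap: 0.101
grasp_force: 78.4
time: 21.9
eef_pos: [0.483, -0.2016, 0.1432]
orientation: [[-0.217, 0.976, -0.0], [0.976, 0.217, 0.0], [0.0, -0.0, -1.0]]
wrist_force: [1.0, 0.3, -1.4]
finger_gap: 0.1
grasp_force: 78.4
top tray 0.51 [ 0.335 -0.143  0.119]
top tab 0.68 [0.692 0.09  0.156]
top heel 0.72 [0.599 0.226 0.131]
top lower 0.85 [0.549 0.015 0.   ]
top capacitor 0.58 [0.467 0.244 0.004]
top transformer 0.54 [0.621 0.266 0.003]
scene tray 0.61 [ 0.448 -0.274  0.119]
scene tab 0.88 [ 0.482 -0.203  0.156]
scene heel 0.62 [ 0.486 -0.348  0.131]
scene lower 0.64 [0.551 0.01  0.   ]
scene capacitor 0.54 [0.456 0.252 0.004]
scene transformer 0.7 [0.624 0.261 0.003]
```

View pics/g7.png

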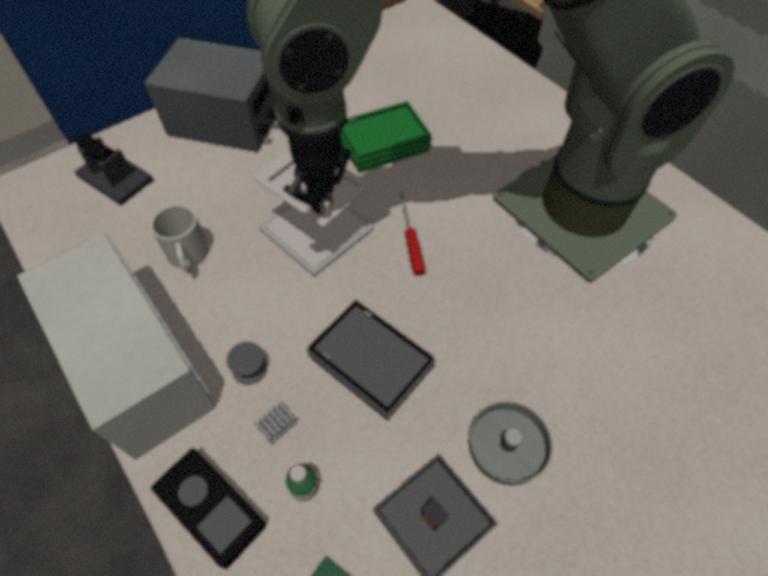

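The picture shows the tray held level over the plate at about (315,190) px, the empty stack in place at (370,358), the can in the dish and the transformer in the bin. I'll let it settle, then hand in.

```bash
python3 -m pendant '[[0,0,0,0,0,0,-1],[0,0,0,0,0,0,-1],[0,0,0,0,0,0,-1],[0,0,0,0,0,0,-1],[0,0,0,0,0,0,-1],[0,0,0,0,0,0,-1],[0,0,0,0,0,0,-1],[0,0,0,0,0,0,-1]]'
python3 -c "
from cell import ctrl
print(ctrl.hand_in())"
```

```text
time: 23.6
eef_pos: [0.4833, -0.2015, 0.1438]
orientation: [[-0.217, 0.976, 0.0], [0.976, 0.217, -0.0], [-0.0, 0.0, -1.0]]
wrist_force: [-1.0, -0.7, -1.3]
finger_gap: 0.101
grasp_force: 78.4
the job is handed in; nothing more can be done
None
```

The job is handed in, about 24 s into the 58 s limit: the capacitor is in the dish, the transformer is in the bin, and the tray, peeled off tab first, is held level over the plate; the hand-in returned no verdict.

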